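Unfold the draining hook and hang the slide rack on it

TASK

Swing the red folding hook on the draining stand all the way out, so that it points straight out from the post. Then lift the slide-staining rack by its blue grip, keeping it level, hang it gently by its handle bar on the hook, crosswise between the post and the upturned nose, over the drip tray, and let go so that it hangs still. Do not disturb the other things on the bench.

Things in the scene. Friction and masses are not known exactly. Their poses are not given: they have to be found in the camera images.
- stand: Fixed draining stand: white drip tray (rim 16 mm high; 125 mm to the front, 30 mm to the back, 80 mm to each side of the origin) with an upright aluminium post 16 mm thick, 36 mm wide, top at 195 mm, carrying the red hook near its top. Origin on the bench under the middle of the post's front face; front = the stand's -x, roughly towards the robot (within 0.25 rad); y to the left, z up.
- hook (a joint): Angle (rad) of the red folding hook on its vertical hinge: 0 = folded flat along the stand's +y, free end sticking out past the post's left edge; grows as the free end swings forward; hard stop at 1.571 = pointing straight out along the stand's -x. Friction of about 0.06 N m holds it where it is left; no latch or spring. Starts between 0 and 0.25.
- hook_hinge (a point): Point on the hook's vertical hinge axis, 14 mm in front of the post's face, 164 mm above the bench, at mid-height of the hook's arm; axes as the stand's.
- hook_seat (a point): Top edge of the hook's arm, 170 mm above the bench, 58 mm out from the hinge: where the rack's bar should rest. Turns with the hook: y from hinge to free end, x across the arm, z up. The arm is a flat bar 8 mm wide, 12 mm high, reaching 100 mm from the hinge; folded, only its first 18 mm lie in front of the post, the rest has free air behind it.
- hook_tip (a point): Top of the upturned nose (8 x 8 mm) at the hook's free end, 96 mm from the hinge axis, 18 mm above the arm's top edge, 188 mm above the bench.
- rack_grip (a point): Centre of the blue moulded grip (14 mm thick along x, 36 mm along y, 47 mm high) on top of the slide rack's handle, 131 mm above the rack's underside. x and y are the rack's own axes. The rack is loose, 0.15 to 0.31 kg.
- rack_bar (a point): Underside of the rack's handle bar at its middle, 30.5 mm below rack_grip, 100.5 mm above the rack's underside; axes as the rack's. The bar is a 7 mm wire along the rack's y, bent down at both ends into uprights: a closed window 85 mm wide and 70 mm high between bar and slides. The blue grip begins 7 mm above this point.
- slide_rack: Steel slide-staining rack, 60 mm (x) by 99 mm (y), basket 24 mm high, 154 mm high overall, with seven glass slides fixed in it (tops 29 mm above the underside) and a fixed wire handle arching over it. Origin at the centre of its underside, z up. Starts upright on the bench.
- tape_roll: Bystander: ring of masking tape lying flat, 96 mm across, 18 mm high; origin at the centre of its underside.
- saline_b: Bystander: white plastic flask, 54 x 78 x 124 mm, standing; origin at the centre of its underside.
- white_tube: Bystander: slim white bottle, 33 mm across, 94 mm high; origin at the centre of its underside. It stands just left of the hood's fixed side wall, an upright sheet spanning world y -0.09 to -0.07 m from x = 0.385 m backward, 0.30 m high at its front edge and rising backward at 45 degrees: it parts the left end of the bench (stand, rack) from the right.
- dropper_green_a: Bystander: amber bottle with green dropper, 62 mm across, 150 mm high; origin at the centre of its underside.
- blister: Bystander: flat blister pack of tablets, 42 x 95 x 5 mm; origin at the centre of its underside.
- vial_blue_2: Bystander: small white vial with blue cap, 30 mm across, 58 mm high; origin at the centre of its underside.

How it is judged:
By the outcome, as a careful person would: the job done as asked, in the order asked, and still so for the second after the job is handed in, with the robot touching nothing.
It also fails if it takes over 64 s, if anything falls off the work surface, if the arm or the gripper's body presses on something with over 40 N, if the wrist force passes 120 N, or if a joint passes its speed limit or range.

ROBOT

A 6-joint arm with a two-finger parallel gripper is mounted at the origin on a cart in front of the work surface, level with it; the furniture and walls round the work are solid. World frame = base frame: x ahead of the robot, y to its left, z up, the work surface at z = 0. Lengths are in m, angles in rad, forces in N, time in s.
With the tool pointing down it reaches from about 0.25 to 0.725 m from the base axis. Payload 4 kg.
Tool frame: the origin (TCP) lies midway between the tips of the shut fingers; the grasp point (between the pads) lies 19 mm behind it; z points along the fingers, y is the line along which they close (so a half turn about z gives the same grasp; the last joint's range is limited). The gripper opens to 85 mm and grips with 20 to 120 N. Pads are 22 mm wide; open, the fingers measure 114 mm over their backs; the gripper's body (76 mm by 85 mm) begins 54 mm behind the grasp point. The pads swing forward as they close: fully open they stand 13 mm farther back than shut.
Start: joints at [1.281, 0.241, 0.005, 1.335, 0, 1.571], TCP at [0.143, 0.479, 0.231] pointing down, gripper open.
Joint ranges: [-2.72, 2.72], [-1.05, 1.87], [-1.09, 1.28], [-1.99, 2.15], [-1.42, 1.44], [-3.14, 3.14]. Speed limits (rad/s): [2.79, 2.79, 3.14, 3.14, 3.14, 3.14].

INTERFACE

Orientations are given as a unit quaternion [x, y, z, w].
In Python, from workcell import bot gives the robot as it stands. The module is installed in compiled form; this text tells all that it offers.
- The arm moves only by the tool drive_tool, never from a script. Its arguments are lists of equal length, an entry for each row: "slide": the shift along the tool's x, y, z scaled (see below), a list of three; "rotation": the turn, a rotation vector about the tool's x, y, z scaled (see below), a list of three. A call has exactly 8 rows; each row is the pose to reach, as a shift and turn from the pose commanded when the call began, along the tool's axes at that moment; what a row does not reach only later rows make up. The controller multiplies each number of a shift by 250 mm and each number of a turn by 0.5 rad. A row lasts 1/8 s, in which the tool goes at most 62.5 mm and 10.7 degrees, less where a joint would pass 70% of its speed; a pose out of reach is approached as far as the arm can. A call with a number of a shift or a turn outside -1 to 1 is refused whole. A call with a gripper value outside its range is refused whole. "gripper" is the opening, from 0 (shut) to 1 (fully open), set as the call begins (left out, the last holds). The fingers move at their own pace and stop on an object; the grip force is fixed at half the most. Time passes only in rows, so rows that repeat a pose let the fingers close, or fill a call up. It gives the time, the measured TCP pose, the force, the opening and the grip force at its end, in the units of the state.
- bot.get_obs(): the state, without advancing time (a new reading comes with each control period).
- bot.camera(name): name is "scene" or "top" or "wrist"; returns a dict with "image" (384x512x3 uint8, red, green, blue), "z_map" (384x512 float32, m along the optical axis (not along the pixel's ray), 0 where there is no reading), "camera_matrix" (3x3 intrinsics, pixels), "xyz" and "orientation" of the camera in the world. Camera axes: x right, y up, looking along -z (the intrinsics and any distortion apply to the point x, -y, -z); pixel columns grow to the right and rows downward; lengths in m; the calibration is good to about 2 mm. A picture is of the moment at which its call begins.
- bot.job_done(): hands the job in; it is judged then, once.
The state is a dict: "clock": time; "joint_pos": joint angles; "joint_vel": joint speeds; "tau": joint torques, N m; "eef_pos": TCP position; "tool_rot": TCP orientation; "ft_force": force on the tool from outside, world axes, zero at the start; "ft_torque": the same for the moment, N m; "grip_width": finger opening in m; "grasp_force": force on a finger pad.
Only numpy, scipy, OpenCV 4.12 (cv2) and the standard library are available. Lean on these libraries where they do the work, as an engineer would, in place of code of your own. Each camera call takes 0.05 s, during which the arm holds its last target. There are 200 camera calls.

## Working session

There is one attempt and no reset: what is moved stays moved. The work goes in short steps, Python scripts to look and compute and a tool call to move; the robot and the scene stay as the last step left them, time stands still between calls to the robot, and variables do not carry over. Pictures are saved under pics/ and viewed, at most 10 in all, crops included, and the job is handed in when it is done.

Besides the shell and the picture viewer there is one more tool, called after ">>>" as name(argument=value, ...) on one line, values as JSON. drive_tool: Moves the arm, as the interface text tells. Shifts and turns lie within -1 to 1; 1 stands for 250 mm of shift or 0.5 rad of turn. Its arguments: {"type":"object","properties":{"slide":{"type":"array","items":{"type":"array","items":{"type":"number"}}},"rotation":{"type":"array","items":{"type":"array","items":{"type":"number"}}},"gripper":{"type":"number"}},"required":["slide","rotation"]}

```bash
mkdir -p pics
cat > h.py <<'E'
import numpy as np, cv2
from workcell import bot
from scipy.spatial.transform import Rotation as R
def snap(n,f=None):
    c=bot.camera(n)
    if f: cv2.imwrite('pics/'+f,c['image'][:,:,::-1])
    z=c['z_map'];K=c['camera_matrix'];v,u=np.mgrid[:z.shape[0],:z.shape[1]]
    p=np.stack([(u-K[0,2])/K[0,0]*z,-(v-K[1,2])/K[1,1]*z,-z],-1)
    P=R.from_quat(c['orientation']).apply(p.reshape(-1,3)).reshape(p.shape)+c['xyz']
    P[z==0]=np.nan
    return c['image'],P,c
E
python3 - <<'E'
from h import *
ims=[]
for n in('scene','top'):
    im,P,c=snap(n);ims.append(im);np.savez(n+'.npz',im=im,P=P);print(n,c['xyz'],[k for k in c])
cv2.imwrite('pics/a.png',cv2.resize(np.vstack(ims)[:,:,::-1],None,fx=.78,fy=.78))
o=bot.get_obs();print(o['eef_pos'],o['tool_rot'],o['clock'])
for n in('scene','top'):
    d=np.load(n+'.npz');h=cv2.cvtColor(d['im'],cv2.COLOR_RGB2HSV);P=d['P']
    for nm,m in(('red',((h[...,0]<8)|(h[...,0]>172))&(h[...,1]>150)&(h[...,2]>70)),('blue',(h[...,0]>95)&(h[...,0]<130)&(h[...,1]>130)&(h[...,2]>60))):
        k,l,s,cc=cv2.connectedComponentsWithStats(m.astype(np.uint8))
        for i in range(1,k):
            if s[i,4]>15:
                q=P[l==i];q=q[~np.isnan(q[:,0])];print(n,nm,s[i],len(q) and (np.median(q,0).round(3),q.min(0).round(3),q.max(0).round(3)))
E
```

```text
scene [-0.26630975 -0.51601412  0.5638709 ] ['image', 'z_map', 'camera_matrix', 'xyz', 'orientation']
top [ 0.43899325 -0.09519319  1.37001116] ['image', 'z_map', 'camera_matrix', 'xyz', 'orientation']
[0.1427304  0.47860599 0.23049475] [ 1.44425870e-01  9.89515176e-01 -9.30272796e-04 -1.39133556e-04] 0.1
scene red [321   0  39   9 172] (array([ 0.823, -0.163,  0.596]), array([ 0.813, -0.244,  0.591]), array([ 0.829, -0.135,  0.611]))
scene red [189 146  24  12  63] (array([0.602, 0.158, 0.167]), array([0.597, 0.101, 0.161]), array([0.608, 0.19 , 0.186]))
scene blue [375  13  13   4  33] (array([ 0.761, -0.317,  0.575]), array([ 0.753, -0.332,  0.572]), array([ 0.774, -0.303,  0.58 ]))
scene blue [ 297  153   36   47 1208] (array([ 0.799, -0.179,  0.106]), array([ 0.776, -0.22 ,  0.003]), array([ 0.889, -0.106,  0.141]))
scene blue [190 179  10  19 135] (array([0.441, 0.05 , 0.136]), array([0.437, 0.039, 0.11 ]), array([0.453, 0.069, 0.157]))
scene blue [122 206   6   3  17] (array([0.363, 0.248, 0.058]), array([0.355, 0.241, 0.056]), array([0.37 , 0.259, 0.06 ]))
top red [173 154  2
[... 302 characters left out ...]
([ 0.698, -0.144,  0.766]), array([ 0.749, -0.097,  0.808]))
top blue [287  17  13   9  71] (array([ 0.727, -0.135,  0.771]), array([ 0.722, -0.146,  0.768]), array([ 0.734, -0.127,  0.774]))
top blue [363  26  15  27 174] (array([ 0.781, -0.302,  0.577]), array([ 0.757, -0.319,  0.573]), array([ 0.812, -0.291,  0.581]))
top blue [388  36   4   9  20] (array([ 0.782, -0.345,  0.576]), array([ 0.774, -0.348,  0.573]), array([ 0.792, -0.341,  0.578]))
top blue [210 205  12   5  45] (array([0.448, 0.054, 0.153]), array([ 0.442,  0.037, -0.001]), array([0.454, 0.074, 0.159]))
top blue [156 229   6   6  25] (array([0.37 , 0.247, 0.058]), array([0.36 , 0.24 , 0.053]), array([0.377, 0.257, 0.062]))
```

View pics/a.png

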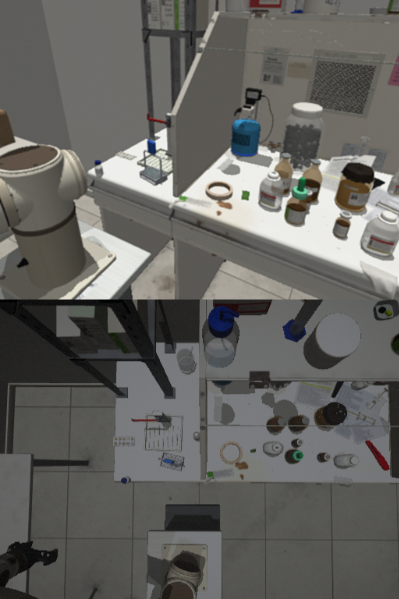

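Run:
```python
from h import *
d=np.load('top.npz');im=d['im'];P=d['P']
a=cv2.resize(im[125:245,135:255],None,fx=5,fy=5,interpolation=2)
s=np.load('scene.npz')
b=cv2.resize(s['im'][125:245,165:205],(200,600),interpolation=2)
cv2.imwrite('pics/b.png',np.hstack([a,b])[:,:,::-1])
h=cv2.cvtColor(im,cv2.COLOR_RGB2HSV)
m=((h[...,0]<8)|(h[...,0]>172))&(h[...,1]>150)&(h[...,2]>70)
reg=np.zeros_like(m);reg[145:165,165:205]=1
q=P[m&reg];print('red top',q[np.argsort(q[:,1])].round(3)[::3].tolist())
# post top
X=P.reshape(-1,3)
z=X[(X[:,2]>.18)&(X[:,2]<.21)&(X[:,1]>0)&(X[:,1]<.3)&(X[:,0]>.5)&(X[:,0]<.75)];print('post',z.round(3).tolist())
# tray rim
z=X[(X[:,2]>.011)&(X[:,2]<.022)&(X[:,1]>-.0)&(X[:,1]<.28)&(X[:,0]>.45)&(X[:,0]<.72)];print('rim',len(z),cv2.minAreaRect(z[:,:2].astype(np.float32)))
# grip
z=X[(X[:,2]>.145)&(X[:,2]<.165)&(X[:,1]>0)&(X[:,1]<.12)&(X[:,0]>.41)&(X[:,0]<.49)];print('grip',len(z),z.mean(0),cv2.minAreaRect(z[:,:2].astype(np.float32)))
z=X[(X[:,2]>.014)&(X[:,2]<.04)&(X[:,1]>-.03)&(X[:,1]<.14)&(X[:,0]>.38)&(X[:,0]<.5)];print('basket',len(z),z.mean(0),cv2.minAreaRect(z[:,:2].astype(np.float32)))
```

```text
red top [[0.606, 0.103, 0.171], [0.603, 0.112, 0.171], [0.603, 0.115, 0.168], [0.606, 0.121, 0.17], [0.604, 0.125, 0.162], [0.603, 0.13, 0.168], [0.606, 0.134, 0.166], [0.606, 0.139, 0.169], [0.603, 0.142, 0.168], [0.603, 0.149, 0.167], [0.606, 0.151, 0.17], [0.605, 0.157, 0.172], [0.603, 0.16, 0.168], [0.602, 0.166, 0.171], [0.603, 0.17, 0.164], [0.605, 0.174, 0.174], [0.606, 0.178, 0.169], [0.603, 0.188, 0.19]]
post [[0.75, 0.056, 0.202], [0.747, 0.056, 0.2], [0.743, 0.056, 0.203], [0.749, 0.056, 0.18], [0.741, 0.056, 0.202], [0.734, 0.291, 0.209], [0.735, 0.289, 0.207], [0.736, 0.287, 0.205], [0.736, 0.284, 0.204], [0.735, 0.28, 0.207], [0.735, 0.278, 0.206], [0.735, 0.274, 0.208], [0.735, 0.271, 0.208], [0.735, 0.268, 0.208], [0.736, 0.266, 0.205], [0.735, 0.262, 0.208], [0.735, 0.084, 0.209], [0.736, 0.081, 0.208], [0.736, 0.079, 0.207], [0.736, 0.058, 0.208], [0.739, 0.057, 0.197], [0.735, 0.293, 0.195], [0.735, 0.289, 0.197], [0.735, 0.286, 0.197], [0.734, 0.283, 0.198], [0.735, 0.281, 0.196], [0.735, 0.279, 0.194], [0.735, 0.275, 0.195], [0.735, 0.272, 0.195], [0.735, 0.269, 
[... 3006 characters left out ...]
98, 0.181], [0.611, 0.096, 0.181], [0.61, 0.092, 0.184], [0.61, 0.09, 0.181], [0.606, 0.193, 0.184], [0.607, 0.19, 0.184], [0.606, 0.186, 0.186], [0.607, 0.095, 0.182], [0.607, 0.092, 0.181], [0.608, 0.09, 0.18], [0.603, 0.191, 0.189], [0.603, 0.188, 0.19], [0.604, 0.187, 0.184]]
rim 318 ((0.5522263050079346, 0.1381041407585144), (0.2692292034626007, 0.19822603464126587), 88.71441650390625)
grip 53 [0.44939998 0.05414868 0.15349311] ((0.44921013712882996, 0.05428382754325867), (0.034867364913225174, 0.013143172487616539), 76.43010711669922)
basket 157 [0.45934576 0.05958054 0.02376314] ((0.45586156845092773, 0.07160981744527817), (0.08696673065423965, 0.13452327251434326), 0.290170818567276)
```

View pics/b.png

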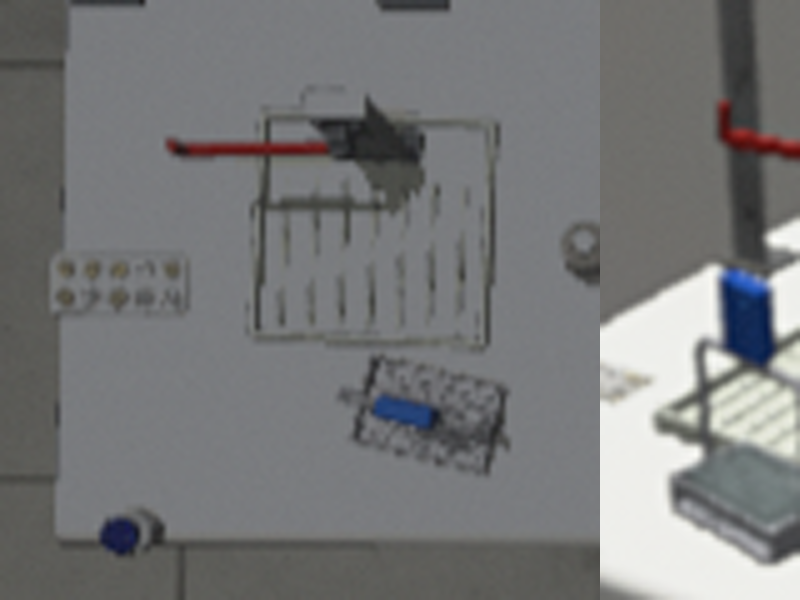

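```bash
cat >> h.py <<'E'
def rows(targets,start=None):
    """targets: list of 8 (x,y,z,tool-y world yaw). Prints rows from start pose (p, yaw)."""
    o=bot.get_obs()
    if start is None: p=np.array(o['eef_pos']);r=R.from_quat(o['tool_rot'])
    else: p=np.array(start[:3]);r=tool(start[3])
    S=[];T=[]
    for t in targets:
        S.append((r.inv().apply(np.array(t[:3])-p)/.25).round(3).tolist())
        T.append(((r.inv()*tool(t[3])).as_rotvec()/.5).round(3).tolist())
    print('S',S);print('T',T)
def tool(psi):
    y=np.array([np.cos(psi),np.sin(psi),0]);z=np.array([0,0,-1.])
    return R.from_matrix(np.stack([np.cross(y,z),y,z],1))
def lin(a,b,n=8,m=8):
    a,b=map(np.array,(a,b));return [tuple(a+(b-a)*min(1,(i+1)/n)) for i in range(m)]
E
python3 - <<'E'
from h import *
o=bot.get_obs();p=o['eef_pos'];y=R.from_quat(o['tool_rot']).apply([0,1,0]);a=[*p,np.arctan2(y[1],y[0])];print(a)
b=[.642,.165,.24,-.046];L=lin(a,b,24,24)
rows(L[:8],a);rows(L[8:16],L[7]);rows(L[16:],L[15])
for n in('scene','top'):
    X=np.load(n+'.npz')['P'].reshape(-1,3);z=X[(X[:,0]>.3)&(X[:,0]<.75)&(X[:,1]>-.06)&(X[:,1]<.4)&(X[:,2]>.21)&(X[:,2]<.9)]
    print(n,len(z),len(z) and (z.min(0),z.max(0)))
E
```

```text
[np.float64(0.14273040017742297), np.float64(0.4786059891915273), np.float64(0.2304947453491962), np.float64(1.280930733962605)]
S [[-0.095, -0.026, -0.002], [-0.189, -0.053, -0.003], [-0.284, -0.079, -0.005], [-0.379, -0.105, -0.006], [-0.473, -0.132, -0.008], [-0.568, -0.158, -0.01], [-0.663, -0.184, -0.011], [-0.757, -0.21, -0.013]]
T [[0.0, 0.0, 0.111], [0.0, 0.0, 0.221], [0.0, 0.0, 0.332], [0.0, 0.0, 0.442], [0.0, 0.0, 0.553], [0.0, 0.0, 0.663], [0.0, 0.0, 0.774], [0.0, 0.0, 0.885]]
S [[-0.097, 0.017, -0.002], [-0.194, 0.034, -0.003], [-0.29, 0.05, -0.005], [-0.387, 0.067, -0.006], [-0.484, 0.084, -0.008], [-0.581, 0.101, -0.01], [-0.678, 0.117, -0.011], [-0.775, 0.134, -0.013]]
T [[0.0, 0.0, 0.111], [0.0, 0.0, 0.221], [0.0, 0.0, 0.332], [0.0, 0.0, 0.442], [0.0, 0.0, 0.553], [0.0, 0.0, 0.663], [0.0, 0.0, 0.774], [0.0, 0.0, 0.885]]
S [[-0.08, 0.057, -0.002], [-0.161, 0.113, -0.003], [-0.241, 0.17, -0.005], [-0.321, 0.226, -0.006], [-0.402, 0.283, -0.008], [-0.482, 0.34, -0.01], [-0.562, 0.396, -0.011], [-0.643, 0.453, -0.013]]
T [[0.0, 0.0, 0.111], [0.0, 0.0, 0.221], [0.0, 0.0, 0.332], [0.0, 0.0, 0.442], [0.0, 0.0, 0.553], [0.0, 0.0, 0.663], [0.0, 0.0, 0.774], [0.0, 0.0, 0.885]]
scene 3522 (array([0.72362339, 0.05431029, 0.21077552]), array([0.74998058, 0.30084084, 0.60730641]))
top 7255 (array([0.72699326, 0.05458666, 0.21046869]), array([0.74999922, 0.29622574, 0.82286412]))
```

>>> drive_tool(slide=[[-0.095,-0.026,-0.002],[-0.19,-0.053,-0.003],[-0.284,-0.079,-0.005],[-0.379,-0.105,-0.006],[-0.473,-0.132,-0.008],[-0.568,-0.158,-0.01],[-0.663,-0.184,-0.011],[-0.757,-0.21,-0.013]], rotation=[[0,0,0.111],[0,0,0.221],[0,0,0.332],[0,0,0.442],[0,0,0.553],[0,0,0.663],[0,0,0.774],[0,0,0.885]], gripper=0)

```text
clock: 1.1
eef_pos: [0.3097, 0.374, 0.2341]
tool_rot: [0.359, 0.933, -0.001, -0.0]
ft_force: [0.9, 0.0, -1.5]
grip_width: 0.0
grasp_force: 0.0
```

>>> drive_tool(slide=[[-0.097,0.017,-0.002],[-0.194,0.034,-0.003],[-0.29,0.05,-0.005],[-0.387,0.067,-0.006],[-0.484,0.084,-0.008],[-0.581,0.1,-0.01],[-0.678,0.117,-0.011],[-0.775,0.134,-0.013]], rotation=[[0,0,0.111],[0,0,0.221],[0,0,0.332],[0,0,0.442],[0,0,0.553],[0,0,0.663],[0,0,0.774],[0,0,0.885]])

```text
clock: 2.1
eef_pos: [0.476, 0.2695, 0.2372]
tool_rot: [0.555, 0.832, -0.001, -0.0]
ft_force: [-0.4, -0.4, -0.0]
grip_width: 0.0003
grasp_force: 0.0
```

>>> drive_tool(slide=[[-0.08,0.057,-0.002],[-0.161,0.113,-0.003],[-0.241,0.17,-0.005],[-0.321,0.226,-0.006],[-0.402,0.283,-0.008],[-0.482,0.34,-0.01],[-0.562,0.396,-0.011],[-0.643,0.453,-0.013]], rotation=[[0,0,0.111],[0,0,0.221],[0,0,0.332],[0,0,0.442],[0,0,0.553],[0,0,0.663],[0,0,0.774],[0,0,0.885]])

```text
clock: 3.1
eef_pos: [0.6426, 0.165, 0.2402]
tool_rot: [0.724, 0.69, -0.001, -0.0]
ft_force: [0.1, -0.4, 0.8]
grip_width: -0.0001
grasp_force: 0.0
```

>>> drive_tool(slide=[[0,0,0.06],[0,0,0.12],[0,0,0.18],[0,0,0.24],[0,0,0.3],[0,0,0.36],[0,0,0.36],[0,0,0.36]], rotation=[[0,0,0],[0,0,0],[0,0,0],[0,0,0],[0,0,0],[0,0,0],[0,0,0],[0,0,0]])

```text
clock: 4.1
eef_pos: [0.6425, 0.1655, 0.1515]
tool_rot: [0.723, 0.69, 0.0, 0.0]
ft_force: [0.7, 0.4, 0.1]
grip_width: -0.0005
grasp_force: 0.0
```

Run:
```python
from h import *
o=bot.get_obs();print(o['eef_pos'],o['ft_force'],o['clock'])
th=-.046;H=np.array([.606,.0925]);c,s=np.cos(th),np.sin(th)
def pos(al,r=.070):  # hook angle
    f=np.pi/2+th+al;u=np.array([np.cos(f),np.sin(f)]);n=np.array([np.sin(f),-np.cos(f)])
    d=.004+.0145*abs(np.cos(al))+.011*abs(np.sin(al))
    return [*(H+r*u+d*n),.150,-.046]
a=[*o['eef_pos'],-.046]
L=[pos(al) for al in np.linspace(.06,1.571,16)]
rows(L[:8],a);rows(L[8:],L[7]);print(np.round(L[-1],3))
```

```text
[0.64252858 0.16553785 0.15145578] [0.68475435 0.37008871 0.11819861] 4.1
S [[-0.014, -0.073, 0.006], [-0.009, -0.098, 0.006], [-0.007, -0.124, 0.006], [-0.006, -0.151, 0.006], [-0.009, -0.179, 0.006], [-0.015, -0.207, 0.006], [-0.023, -0.235, 0.006], [-0.035, -0.263, 0.006]]
T [[0.0, 0.0, 0.0], [0.0, 0.0, 0.0], [0.0, 0.0, 0.0], [0.0, 0.0, 0.0], [0.0, 0.0, 0.0], [0.0, 0.0, 0.0], [0.0, 0.0, 0.0], [0.0, 0.0, 0.0]]
S [[-0.015, -0.027, 0.0], [-0.034, -0.052, 0.0], [-0.056, -0.075, 0.0], [-0.081, -0.096, 0.0], [-0.108, -0.115, 0.0], [-0.138, -0.13, 0.0], [-0.17, -0.142, 0.0], [-0.203, -0.15, 0.0]]
T [[0.0, 0.0, 0.0], [0.0, 0.0, 0.0], [0.0, 0.0, 0.0], [0.0, 0.0, 0.0], [0.0, 0.0, 0.0], [0.0, 0.0, 0.0], [0.0, 0.0, 0.0], [0.0, 0.0, 0.0]]
[ 0.537  0.111  0.15  -0.046]
```

>>> drive_tool(slide=[[-0.014,-0.073,0.006],[-0.009,-0.098,0.006],[-0.007,-0.124,0.006],[-0.006,-0.151,0.006],[-0.009,-0.179,0.006],[-0.015,-0.207,0.006],[-0.023,-0.235,0.006],[-0.035,-0.263,0.006]], rotation=[[0,0,0],[0,0,0],[0,0,0],[0,0,0],[0,0,0],[0,0,0],[0,0,0],[0,0,0]])

```text
clock: 5.1
eef_pos: [0.5756, 0.1598, 0.1495]
tool_rot: [0.723, 0.691, 0.0, -0.0]
ft_force: [0.2, -0.8, 0.5]
grip_width: -0.0002
grasp_force: 0.4
```

>>> drive_tool(slide=[[-0.015,-0.027,0],[-0.034,-0.052,0],[-0.056,-0.075,0],[-0.081,-0.096,0],[-0.108,-0.115,0],[-0.138,-0.13,0],[-0.17,-0.142,0],[-0.203,-0.15,0]], rotation=[[0,0,0],[0,0,0],[0,0,0],[0,0,0],[0,0,0],[0,0,0],[0,0,0],[0,0,0]])

```text
clock: 6.1
eef_pos: [0.5366, 0.112, 0.1497]
tool_rot: [0.723, 0.691, 0.002, -0.001]
ft_force: [4.6, 17.0, -2.8]
grip_width: 0.0001
grasp_force: 8.7
```

```bash
cat >> h.py <<'E'
def red(n='top'):
    im,P,c=snap(n);h=cv2.cvtColor(im,cv2.COLOR_RGB2HSV)
    m=((h[...,0]<8)|(h[...,0]>172))&(h[...,1]>120)&(h[...,2]>50)
    q=P[m];q=q[(q[:,0]>.45)&(q[:,0]<.65)&(q[:,1]>0)&(q[:,1]<.25)&(q[:,2]>.12)]
    if len(q)>4:
        l=cv2.fitLine(q[:,:2].astype(np.float32),cv2.DIST_HUBER,0,.01,.01).ravel();print(n,len(q),'line',l,q.min(0),q.max(0))
    return im,P,q
E
python3 - <<'E'
from h import *
ims=[red(n)[0] for n in('top','scene')]
a=cv2.resize(ims[0][125:245,135:255],None,fx=4,fy=4,interpolation=2)
b=cv2.resize(ims[1][125:245,145:225],(320,480),interpolation=2)
cv2.imwrite('pics/c.png',np.hstack([a,b])[:,:,::-1])
E
```

```text
top 10 line [0.994916   0.10070825 0.58769166 0.09206408] [0.57561746 0.09020964 0.16625362] [0.59683946 0.09429103 0.17297827]
scene 79 line [ 0.99903554 -0.04390903  0.5349095   0.09573963] [0.50530447 0.09127786 0.16103943] [0.60298384 0.10368909 0.18676101]
```

View pics/c.png

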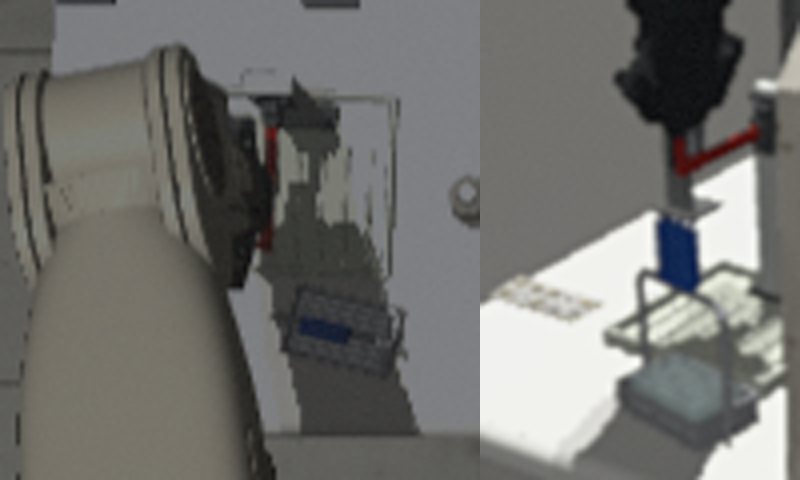

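>>> drive_tool(slide=[[0.02,0,0],[0.05,0,0],[0.08,0,0],[0.08,0,-0.09],[0.08,0,-0.18],[0.08,0,-0.27],[0.08,0,-0.36],[0.08,0,-0.45]], rotation=[[0,0,0],[0,0,0],[0,0,0],[0,0,0],[0,0,0],[0,0,0],[0,0,0],[0,0,0]])

```text
clock: 7.2
eef_pos: [0.5371, 0.1312, 0.2627]
tool_rot: [0.723, 0.691, -0.0, 0.0]
ft_force: [1.1, -0.3, -0.2]
grip_width: -0.0001
grasp_force: 0.0
```

Run:
```python
from h import *
o=bot.get_obs();a=[*o['eef_pos'],-.046];print(a)
rows(lin(a,[.449,.0545,.25,-.237],7),a)
red('scene')
```

```text
[np.float64(0.5370725894870605), np.float64(0.1311757679071219), np.float64(0.2627202450253946), -0.046]
S [[-0.046, -0.048, 0.007], [-0.092, -0.097, 0.015], [-0.138, -0.145, 0.022], [-0.184, -0.193, 0.029], [-0.23, -0.241, 0.036], [-0.276, -0.29, 0.044], [-0.323, -0.338, 0.051], [-0.323, -0.338, 0.051]]
T [[0.0, 0.0, 0.055], [0.0, 0.0, 0.109], [0.0, 0.0, 0.164], [0.0, 0.0, 0.218], [0.0, 0.0, 0.273], [0.0, 0.0, 0.327], [0.0, 0.0, 0.382], [0.0, 0.0, 0.382]]
scene 79 line [ 0.998938   -0.04607387  0.54497826  0.09505212] [0.50584254 0.09136619 0.16096342] [0.60031794 0.10037455 0.18776027]
```

>>> drive_tool(slide=[[-0.046,-0.048,0.007],[-0.092,-0.097,0.015],[-0.138,-0.145,0.022],[-0.184,-0.193,0.029],[-0.23,-0.241,0.036],[-0.276,-0.29,0.044],[-0.323,-0.338,0.051],[-0.323,-0.338,0.051]], rotation=[[0,0,0.055],[0,0,0.109],[0,0,0.164],[0,0,0.218],[0,0,0.273],[0,0,0.327],[0,0,0.382],[0,0,0.382]], gripper=0.6)

```text
clock: 8.25
eef_pos: [0.4482, 0.0537, 0.2491]
tool_rot: [0.786, 0.618, -0.0, -0.0]
ft_force: [-0.1, -0.1, 0.4]
grip_width: 0.0515
grasp_force: 0.0
```

Run:
```python
from h import *
im,P,c=snap('wrist','d.png');h=cv2.cvtColor(im,cv2.COLOR_RGB2HSV)
m=(h[...,0]>95)&(h[...,0]<130)&(h[...,1]>130)&(h[...,2]>30)
q=P[m];q=q[(q[:,2]>.09)&(q[:,2]<.17)];print(len(q),q.min(0),q.max(0))
t=q[q[:,2]>.148];print(len(t),t.mean(0),cv2.minAreaRect(t[:,:2].astype(np.float32)))
o=bot.get_obs();print(o['eef_pos'],o['tool_rot'])
```

```text
249 [0.44495976 0.05919783 0.1510191 ] [0.4583535  0.07543342 0.1570821 ]
249 [0.45211816 0.06904959 0.15506185] ((0.45111069083213806, 0.06770478188991547), (0.0145678436383605, 0.01238317508250475), 76.6749496459961)
[0.44899621 0.05401567 0.24934406] [7.85996983e-01 6.18230289e-01 2.18503865e-04 6.70937185e-05]
```

View pics/d.png

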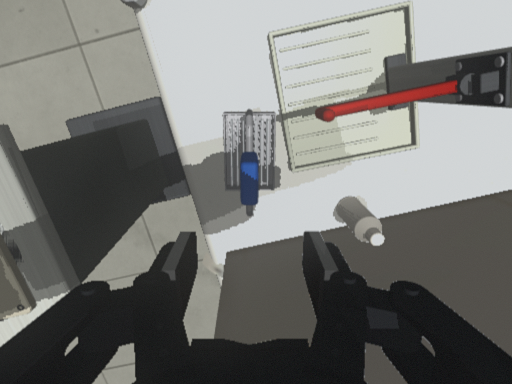

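Run:
```python
from h import *
im,P,c=snap('wrist')
q=P.reshape(-1,3);q=q[(q[:,2]>.147)&(q[:,2]<.17)&(abs(q[:,0]-.449)<.04)&(abs(q[:,1]-.055)<.05)]
print(len(q),q.mean(0),cv2.minAreaRect(q[:,:2].astype(np.float32)),q.min(0),q.max(0))
o=bot.get_obs();a=[*o['eef_pos'],-.237];print(a)
```

```text
757 [0.4488058  0.05887612 0.15499744] ((0.4482766091823578, 0.05786720663309097), (0.035142380744218826, 0.013322516344487667), 76.54642486572266) [0.43856422 0.0398041  0.14716274] [0.45844639 0.07567507 0.15784575]
[np.float64(0.4493876719061437), np.float64(0.054246691611155716), np.float64(0.2493987886764466), -0.237]
```

>>> drive_tool(slide=[[0.009,-0.006,0.1],[0.009,-0.006,0.2],[0.009,-0.006,0.3],[0.009,-0.006,0.4],[0.009,-0.006,0.46],[0.009,-0.006,0.518],[0.009,-0.006,0.518],[0.009,-0.006,0.518]], rotation=[[0,0,0],[0,0,0],[0,0,0],[0,0,0],[0,0,0],[0,0,0],[0,0,0],[0,0,0]])

```text
clock: 9.35
eef_pos: [0.4488, 0.0569, 0.1202]
tool_rot: [0.786, 0.618, 0.0, 0.0]
ft_force: [0.2, 0.1, 0.1]
grip_width: 0.0515
grasp_force: 0.0
```

>>> drive_tool(slide=[[0,0,0],[0,0,0],[0,0,0],[0,0,0],[0,0,0],[0,0,0],[0,0,0],[0,0,0]], rotation=[[0,0,0],[0,0,0],[0,0,0],[0,0,0],[0,0,0],[0,0,0],[0,0,0],[0,0,0]], gripper=0)

```text
clock: 10.35
eef_pos: [0.4488, 0.0567, 0.1205]
tool_rot: [0.786, 0.618, 0.001, 0.0]
ft_force: [0.1, 0.5, 5.5]
grip_width: 0.0135
grasp_force: 59.5
```

Run:
```python
from h import *
o=bot.get_obs();p=o['eef_pos'];a=[*p,-.237];print(a,o['ft_force'])
w=[p[0],p[1],.145,-.237];w2=[.425,.057,.223,-.237];w3=[.425,.1017,.223,-.046]
rows(lin(a,w,3,3)+lin(w,w2,5,5),a)
rows(lin(w2,w3,6),w2)
```

```text
[np.float64(0.448806301330271), np.float64(0.05673855356967051), np.float64(0.12047333854078635), -0.237] [0.07747149 0.49864979 5.50149731]
S [[0.0, 0.0, -0.033], [0.0, 0.0, -0.065], [0.0, 0.0, -0.098], [-0.004, -0.019, -0.161], [-0.009, -0.037, -0.223], [-0.013, -0.056, -0.285], [-0.017, -0.074, -0.348], [-0.021, -0.093, -0.41]]
T [[0.0, 0.0, 0.0], [0.0, 0.0, 0.0], [0.0, 0.0, 0.0], [0.0, 0.0, 0.0], [0.0, 0.0, 0.0], [0.0, 0.0, 0.0], [0.0, 0.0, 0.0], [0.0, 0.0, 0.0]]
S [[0.029, -0.007, 0.0], [0.058, -0.014, 0.0], [0.087, -0.021, 0.0], [0.116, -0.028, 0.0], [0.145, -0.035, 0.0], [0.174, -0.042, 0.0], [0.174, -0.042, 0.0], [0.174, -0.042, 0.0]]
T [[0.0, 0.0, -0.064], [0.0, 0.0, -0.127], [0.0, 0.0, -0.191], [0.0, 0.0, -0.255], [0.0, 0.0, -0.318], [0.0, 0.0, -0.382], [0.0, 0.0, -0.382], [0.0, 0.0, -0.382]]
```

>>> drive_tool(slide=[[0,0,-0.033],[0,0,-0.065],[0,0,-0.098],[-0.004,-0.019,-0.161],[-0.009,-0.037,-0.223],[-0.013,-0.056,-0.285],[-0.017,-0.074,-0.348],[-0.021,-0.093,-0.41]], rotation=[[0,0,0],[0,0,0],[0,0,0],[0,0,0],[0,0,0],[0,0,0],[0,0,0],[0,0,0]])

```text
clock: 11.35
eef_pos: [0.424, 0.057, 0.2231]
tool_rot: [0.786, 0.618, -0.0, -0.0]
ft_force: [0.3, -0.2, -2.1]
grip_width: 0.0134
grasp_force: 58.5
```

>>> drive_tool(slide=[[0.029,-0.007,0],[0.058,-0.014,0],[0.087,-0.021,0],[0.116,-0.028,0],[0.145,-0.035,0],[0.174,-0.042,0],[0.174,-0.042,0],[0.174,-0.042,0]], rotation=[[0,0,-0.064],[0,0,-0.127],[0,0,-0.191],[0,0,-0.255],[0,0,-0.318],[0,0,-0.382],[0,0,-0.382],[0,0,-0.382]])

```text
clock: 12.35
eef_pos: [0.4243, 0.1017, 0.2223]
tool_rot: [0.723, 0.69, -0.0, 0.0]
ft_force: [-0.0, 0.2, -2.5]
grip_width: 0.0134
grasp_force: 58.5
```

Run:
```python
from h import *
im,P,q=red('scene');_,_,q2=red('wrist')
im2=snap('wrist')[0]
cv2.imwrite('pics/e.png',np.hstack([cv2.resize(im[100:250,120:245],(400,480),interpolation=2),cv2.resize(im2,(400,300))[:,:] if 0 else cv2.resize(im2,(400,480))])[:,:,::-1])
h=cv2.cvtColor(im,cv2.COLOR_RGB2HSV);m=(h[...,0]>95)&(h[...,0]<130)&(h[...,1]>130)&(h[...,2]>30)
b=P[m];b=b[(b[:,0]<.5)&(b[:,0]>.38)&(b[:,2]>.12)];print('blue',np.median(b,0),b.min(0),b.max(0))
o=bot.get_obs();a=[*o['eef_pos'],-.046];print(a,o['tool_rot'],o['ft_force'],o['ft_torque'],o['clock'])
w=[.548,.096,.223,-.046];rows(lin(a,w,8),a)
```

```text
scene 88 line [ 0.99876165 -0.04975065  0.5433679   0.0955939 ] [0.50508714 0.09140659 0.15985471] [0.60178379 0.10244381 0.18824154]
wrist 1775 line [ 0.9995767  -0.02909302  0.5607457   0.09892008] [0.5070076  0.09232554 0.14726377] [0.6071509  0.10294478 0.19053823]
blue [0.41839549 0.08713507 0.23274107] [0.41351292 0.08374949 0.21205647] [0.43142461 0.1146674  0.2572039 ]
[np.float64(0.42433204395855756), np.float64(0.10158581141637903), np.float64(0.2223378261559738), -0.046] [7.23495766e-01 6.90328817e-01 6.64345240e-06 2.84226194e-05] [-0.89854263  0.34306221 -1.61703392] [ 0.02501871 -0.0200196   0.006964  ] 12.5
S [[0.0, 0.062, -0.0], [0.0, 0.124, -0.001], [0.0, 0.186, -0.001], [0.0, 0.248, -0.001], [0.0, 0.309, -0.002], [0.0, 0.371, -0.002], [0.0, 0.433, -0.002], [0.0, 0.495, -0.003]]
T [[0.0, 0.0, 0.0], [0.0, 0.0, 0.0], [0.0, 0.0, 0.0], [0.0, 0.0, 0.0], [0.0, 0.0, 0.0], [0.0, 0.0, 0.0], [0.0, 0.0, 0.0], [0.0, 0.0, 0.0]]
```

View pics/e.png

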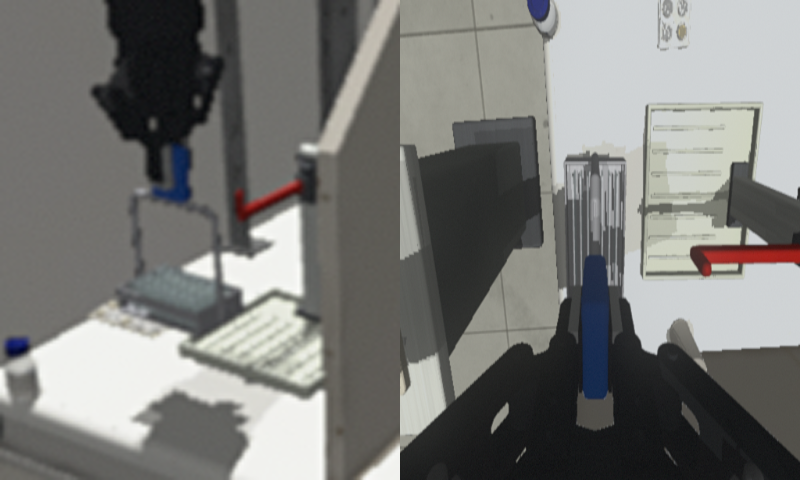

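>>> drive_tool(slide=[[0.006,0.06,-0.003],[0.006,0.124,-0.003],[0.006,0.186,-0.003],[0.006,0.248,-0.003],[0.006,0.31,-0.003],[0.006,0.37,-0.003],[0.006,0.433,-0.003],[0.006,0.495,-0.003]], rotation=[[0,0,0],[0,0,0],[0,0,0],[0,0,0],[0,0,0],[0,0,0],[0,0,0],[0,0,0]])

```text
clock: 13.5
eef_pos: [0.5495, 0.0973, 0.2225]
tool_rot: [0.723, 0.69, -0.0, -0.0]
ft_force: [-0.0, -0.3, -2.0]
grip_width: 0.0131
grasp_force: 58.7
```

Run:
```python
from h import *
im,P,q=red('scene')
cv2.imwrite('pics/f.png',cv2.resize(im[80:220,135:255],(600,600),interpolation=2)[:,:,::-1])
h=cv2.cvtColor(im,cv2.COLOR_RGB2HSV);m=(h[...,0]>95)&(h[...,0]<130)&(h[...,1]>130)&(h[...,2]>30)
b=P[m];b=b[(b[:,0]<.65)&(b[:,0]>.45)&(b[:,2]>.12)];print('blue',len(b),np.median(b,0),b.min(0),b.max(0))
o=bot.get_obs();print(o['eef_pos'],o['ft_force'])
```

```text
scene 67 line [ 0.99888265 -0.04725881  0.5386829   0.0954618 ] [0.50494938 0.09096818 0.16126862] [0.59512865 0.10104078 0.18755736]
blue 61 [0.54272011 0.08324012 0.23010208] [0.53799397 0.07953229 0.21191852] [0.55484844 0.10859315 0.25736463]
[0.5514121  0.09714591 0.22226299] [ 3.20676444 -0.1883725  -2.3466957 ]
```

View pics/f.png

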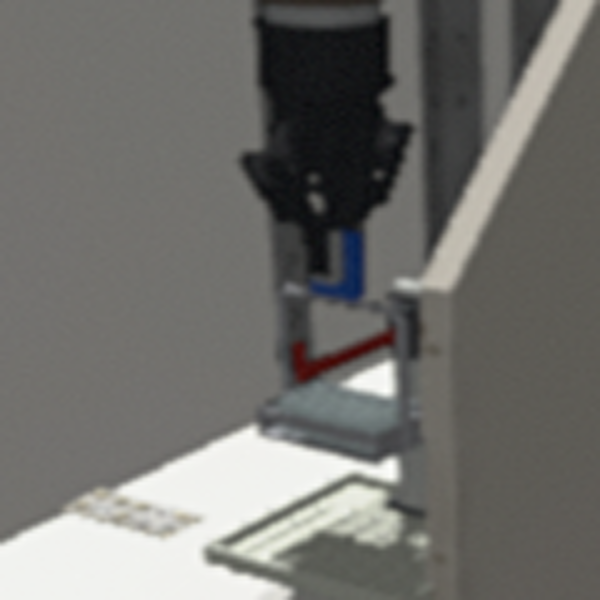

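>>> drive_tool(slide=[[0,0,0.025],[0,0,0.05],[0,0,0.07],[0,0,0.09],[0,0,0.1],[0,0,0.11],[0,0,0.114],[0,0,0.118]], rotation=[[0,0,0],[0,0,0],[0,0,0],[0,0,0],[0,0,0],[0,0,0],[0,0,0],[0,0,0]])

```text
clock: 14.55
eef_pos: [0.5481, 0.0975, 0.1936]
tool_rot: [0.723, 0.69, 0.0, 0.0]
ft_force: [0.3, -0.2, -2.5]
grip_width: 0.0135
grasp_force: 58.9
```

>>> drive_tool(slide=[[0,0,0.002],[0,0,0.004],[0,0,0.006],[0,0,0.008],[0,0,0.01],[0,0,0.01],[0,0,0.01],[0,0,0.01]], rotation=[[0,0,0],[0,0,0],[0,0,0],[0,0,0],[0,0,0],[0,0,0],[0,0,0],[0,0,0]])

```text
clock: 15.55
eef_pos: [0.548, 0.0975, 0.1911]
tool_rot: [0.723, 0.69, -0.0, 0.0]
ft_force: [-0.8, -0.3, -2.9]
grip_width: 0.0133
grasp_force: 58.9
```

Not in contact yet (expected near 0.1897); continue down in small steps.

>>> drive_tool(slide=[[0,0,0.001],[0,0,0.002],[0,0,0.003],[0,0,0.004],[0,0,0.005],[0,0,0.006],[0,0,0.006],[0,0,0.006]], rotation=[[0,0,0],[0,0,0],[0,0,0],[0,0,0],[0,0,0],[0,0,0],[0,0,0],[0,0,0]])

```text
clock: 16.55
eef_pos: [0.5481, 0.0975, 0.1898]
tool_rot: [0.723, 0.69, 0.0, 0.0]
ft_force: [-1.5, 0.6, 0.9]
grip_width: 0.0133
grasp_force: 59.2
```

>>> drive_tool(slide=[[0,0,0],[0,0,0],[0,0,0],[0,0,0],[0,0,0],[0,0,0],[0,0,0],[0,0,0]], rotation=[[0,0,0],[0,0,0],[0,0,0],[0,0,0],[0,0,0],[0,0,0],[0,0,0],[0,0,0]], gripper=0.35)

```text
clock: 17.55
eef_pos: [0.548, 0.0975, 0.1895]
tool_rot: [0.723, 0.69, -0.0, 0.0]
ft_force: [0.1, -0.3, 0.4]
grip_width: 0.0303
grasp_force: 0.0
```

Run:
```python
from h import *
im,P,q=red('scene');im2,P2,_=red('wrist')
cv2.imwrite('pics/g.png',np.hstack([cv2.resize(im[90:220,135:245],(400,480),interpolation=2),cv2.resize(im2,(400,480))])[:,:,::-1])
h=cv2.cvtColor(im,cv2.COLOR_RGB2HSV);m=(h[...,0]>95)&(h[...,0]<130)&(h[...,1]>130)&(h[...,2]>30)
b=P[m];b=b[(b[:,0]<.65)&(b[:,0]>.45)&(b[:,2]>.12)];print('blue',len(b),np.median(b,0),b.min(0),b.max(0))
o=bot.get_obs();print(o['eef_pos'],o['ft_force'],o['grip_width'])
```

```text
scene 60 line [ 0.99851286 -0.05451658  0.539012    0.09510674] [0.5046682  0.09021668 0.15826904] [0.5987389  0.10078771 0.18588767]
wrist 1854 line [ 0.99883515 -0.04825248  0.5576619   0.09979086] [0.50808787 0.09354401 0.16100009] [0.60062884 0.10342377 0.19073135]
blue 93 [0.54167079 0.08454319 0.20492871] [0.53553859 0.07993127 0.17986972] [0.56408551 0.10344196 0.22517785]
[0.54800417 0.09751013 0.18954104] [ 0.75300037 -0.67028673 -0.07857544] 0.02977605812351162
```

View pics/g.png

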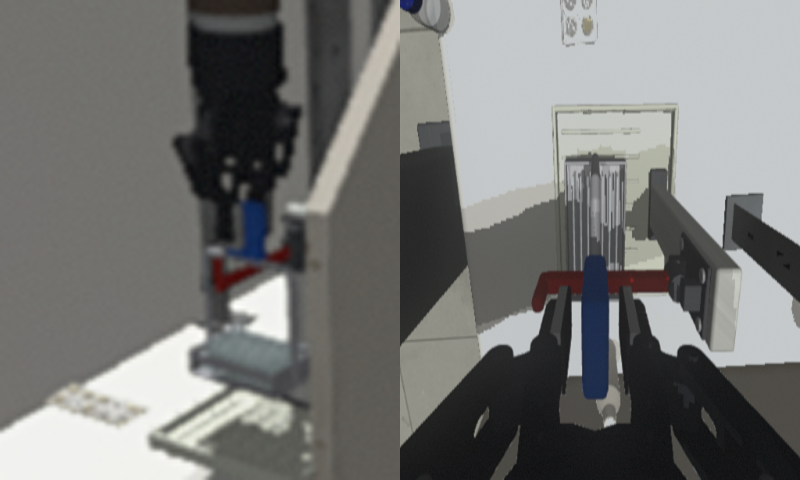

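>>> drive_tool(slide=[[0,0,-0.03],[0,0,-0.07],[0,0,-0.12],[0,0,-0.18],[0,0,-0.25],[0,0,-0.32],[0,0,-0.4],[0,0,-0.48]], rotation=[[0,0,0],[0,0,0],[0,0,0],[0,0,0],[0,0,0],[0,0,0],[0,0,0],[0,0,0]])

```text
clock: 18.65
eef_pos: [0.5481, 0.0975, 0.3113]
tool_rot: [0.723, 0.69, 0.0, 0.0]
ft_force: [-0.6, -0.0, -0.2]
grip_width: 0.03
grasp_force: 0.0
```

>>> drive_tool(slide=[[0,0,0],[0,0,0],[0,0,0],[0,0,0],[0,0,0],[0,0,0],[0,0,0],[0,0,0]], rotation=[[0,0,0],[0,0,0],[0,0,0],[0,0,0],[0,0,0],[0,0,0],[0,0,0],[0,0,0]])

```text
clock: 19.65
eef_pos: [0.548, 0.0975, 0.3096]
tool_rot: [0.723, 0.69, 0.0, 0.0]
ft_force: [0.6, -0.1, 0.7]
grip_width: 0.0298
grasp_force: 0.0
```

Run:
```python
from h import *
im,P,q=red('scene');im2,P2,_=red('wrist')
cv2.imwrite('pics/i.png',np.hstack([cv2.resize(im[90:220,135:245],(400,480),interpolation=2),cv2.resize(im2,(400,480))])[:,:,::-1])
for I,Q in((im,P),(im2,P2),snap('wrist')[:2]):
    h=cv2.cvtColor(I,cv2.COLOR_RGB2HSV);m=(h[...,0]>95)&(h[...,0]<130)&(h[...,1]>130)&(h[...,2]>30)
    b=Q[m];b=b[(b[:,0]<.65)&(b[:,0]>.45)&(b[:,2]>.12)];print('blue',len(b),np.median(b,0),b.min(0),b.max(0))
```

```text
scene 64 line [ 0.9987939  -0.04909891  0.53955656  0.09518202] [0.50512749 0.09069825 0.15641926] [0.60241026 0.10078819 0.18717008]
wrist 481 line [ 0.999478   -0.03230664  0.5638534   0.09808265] [0.50903305 0.09276702 0.16559955] [0.60009604 0.1021948  0.19063746]
blue 138 [0.54108605 0.09396042 0.20322622] [0.53718738 0.07892669 0.18012808] [0.54913718 0.11470704 0.22379811]
blue 155 [0.55065891 0.11297265 0.22418462] [0.54284963 0.10033962 0.22114805] [0.5551727  0.11654835 0.22613489]
blue 154 [0.55064178 0.11322476 0.22418445] [0.5432598  0.1012451  0.21976413] [0.55515829 0.11628396 0.22649299]
```

View pics/i.png

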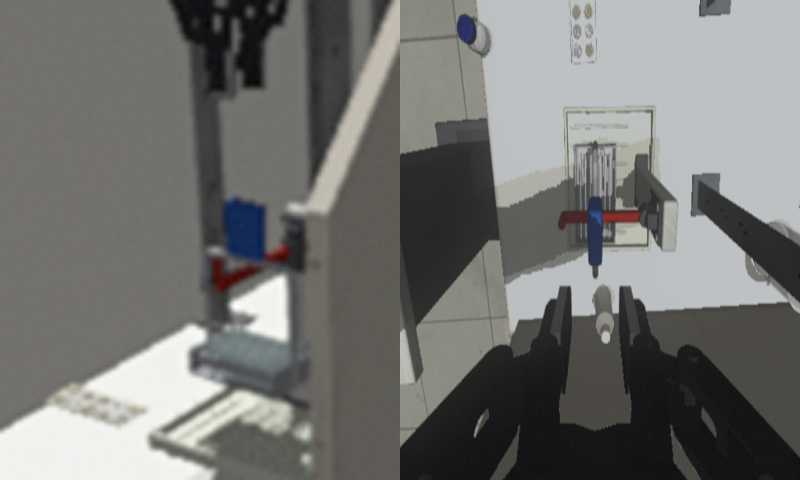

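The rack hangs level and still on the hook, with its blue grip at about (245, 230) in the left view and (595, 230) in the right. It sits crosswise over the tray, and the gripper is well clear.

```bash
python3 -c "
from workcell import bot
print(bot.job_done())"
```

```text
the job is handed in; nothing more can be done
None
```

The job is handed in at about 20 s: the hook is swung out to its stop, and the rack hangs level and still on it, crosswise over the drip tray. The gripper is clear, and I saw no bystander disturbed.

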